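# Isolate and tag: selector to the ring mark, tag onto the snap hook

### The job

Lock out the bench control box: first turn its black bar-handled selector clockwise, click by click, until its pointer rests at the raised ring mark, without going on to the last position beyond it. Then take the grey tag lying on the bench and push its steel eye down past the sprung gate of the box's snap hook, so that the tag hangs from the closed hook. Let go of everything and do not knock over the spray can or the small tub.

Things in the scene. Friction and masses are not known exactly. Their poses are not given: they have to be found in the camera images.
- panel: Fixed bench control box. Origin on the bench top below the selector's centre; x away from the operator, y left, z up ('panel' mm below are in this frame). Base plate x -65 to 135, y -90 to 210, 10 high. The grey 175 x 170 enclosure's face leans back 35 degrees: outward normal (-0.574, 0, 0.819), up-slope (0.819, 0, 0.574); the tool must lean likewise to meet the selector squarely.
- hood_edge (a point): Middle of the free edge of the drip hood, a flat plate 170 wide that stands square out of the face 92 mm up-slope of the selector's axis and sticks out 70 mm, in the way of a vertical tool. Axes as the panel's.
- ring_mark (a point): Centre of the raised ring mark (18 mm across) on the face, 57 mm from the selector's axis at the upper right: the position to set. Short ticks mark the other four positions: left, upper left, straight up-slope, right.
- selector_grip (a point): On the selector's axis, 34 mm out of the face: middle of the bar to pinch. Black bar 78 mm long, 16 thick, standing 14 to 48 mm above the face on a 66 mm disc. Axes turn with it: z along the axis out of the face, y along the bar toward the pointer end (bright line on the bar's top, nib at the disc), x across the bar.
- selector (a joint): Selector angle (rad), growing clockwise as the operator sees it. Sprung detents at 0 (pointer left), 0.785, 1.571 (straight up-slope), 2.356 (at the raised ring: to set) and 3.142 (right). Starts in one of the first two. About 0.2 N m to leave a detent; let go between two it snaps into the nearer. Too far for one comfortable grasp (1.5 rad): regrasp.
- gate (a joint): Snap hook gate (rad): 0 shut, up to 0.62 pushed in. A 6 mm bar 58 long, hinged on the spine 95 mm above the bottom bar, slanting down to the nose tip's inner side. Opens only inward (down) against a spring, about 3 to 6 N; springs shut behind the eye once the eye's rim is less than about 25 mm above the bottom bar's centre line.
- hook_nose (a point): Centre of the nose's round 11 mm tip, 52 mm above the bottom bar's centre line; axes as the panel's. The hook of 8 mm steel bar lies in the panel's x-z plane, nose toward the robot, spine 44 mm behind the nose (36 clear), square post 22 mm behind the spine. The eye goes down over this tip, its far rim between nose and spine.
- hook_seat (a point): Middle of the hook's bottom bar, 22 mm behind the nose; at panel (22, 175, 165) mm; axes as the panel's. The eye hangs round this bar; 150 mm free below.
- tag: Loose lock-out tag, about 90 g, 124 mm long: a grey block 76 x 26 x 26 mm (long, wide, high) with a steel eye at one end. Origin at the centre of the block's underside; x along it toward the eye, z up. Lies flat on the bench. Held level by the block (tool vertical, closing across the 26 mm width), its eye reaches out ahead.
- tag_eye (a point): Centre of the eye, 62 mm ahead of the tag's origin and 13 mm above its underside. Flat ring of 7 mm bar in the tag's x-y plane: 34 mm clear inside, 48 mm outside.
- spray_can: Bystander: upright spray can, 60 mm diameter, 178 mm high, origin at the underside's centre. Leave it standing.
- tub: Bystander: small white lidded tub, 64 mm diameter, 66 mm high, origin at the underside's centre. Leave it standing.
Not all that is in view belongs to the job. Several things look just like the tag: the one meant starts farthest to the robot's right.

How it is judged:
On the way, in this order (a step that is already met when the one before it is completed fails the run):
1. the selector rests at the ring mark (value of joint selector between 2.2 and 2.5 rad and contact force between the fingers and selector below 0.1 N), for 0.2 s.
2. the tag's eye is inside the hook and the gate has shut behind it (distance between tag_eye and hook_seat below 0.045 m and z of tag_eye in the frame of panel below 0.2 m and value of joint gate below 0.08 rad), for 0.2 s.
At the end, for the whole second after the job is handed in: Selector at rest at the ring mark (2.2 to 2.5 rad); tag hanging still (under 0.15 m/s) from the hook, its eye's centre within 40 mm of hook_seat and its origin at least 30 mm below the bottom bar (panel z under 135 mm); gate shut (under 0.08 rad) (value of joint selector between 2.2 and 2.5 rad and distance between tag_eye and hook_seat below 0.04 m and z of tag in the frame of panel below 0.135 m and value of joint gate below 0.08 rad and linear speed of tag below 0.15 m/s); the robot touches nothing.
It fails at once if the selector goes on to the last position beyond the ring mark (value of joint selector above 2.8 rad).
It fails at once if the spray can is knocked over (angle between spray_can's own z axis and vertical above 0.6 rad).
It fails at once if the tub is knocked over (angle between tub's own z axis and vertical above 0.6 rad).
It also fails if it takes over 72 s, if anything falls off the work surface, if the arm or the gripper's body presses on something with over 40 N, if the wrist force passes 120 N, or if a joint passes its speed limit or range.

### The arm

A 6-joint arm with a two-finger parallel gripper is mounted at the origin on a cart in front of the work surface, level with it; the furniture and walls round the work are solid. World frame = base frame: x ahead of the robot, y to its left, z up, the work surface at z = 0. Lengths are in m, angles in rad, forces in N, time in s.
With the tool pointing down it reaches from about 0.325 to 0.925 m from the base axis. Payload 3.1 kg.
Tool frame: the origin (TCP) lies at the very end of the fingers, on their centre line; the grasp point (between the pads) lies 19 mm behind it; z points along the fingers, y is the direction in which the jaws open and shut (so a half turn about z gives the same grasp; the last joint's range is limited). The gripper opens to 85 mm and grips with 20 to 120 N. Pads are 22 mm wide; open, the fingers measure 114 mm over their backs; the gripper's body (76 mm by 85 mm) begins 54 mm behind the grasp point. The pads swing forward as they close: fully open they stand 13 mm farther back than shut.
Start: joints at [0.996, 0.217, 1.613, -0, 1.311, -0.112], TCP at [0.279, 0.559, 0.231] pointing down, gripper open.
Joint ranges: [-2.75, 2.75], [-0.78, 2.1], [0.31, 2.55], [-1.13, 4.27], [0.13, 2.63], [-2.58, 2.58]. Speed limits (rad/s): [2.79, 2.79, 3.14, 3.14, 3.14, 3.14].

### API

Orientations are given as a unit quaternion [w, x, y, z].
In Python, from station import r gives the robot as it stands. The module is installed in compiled form; this text tells all that it offers.
- The arm moves only by the tool play_rows, never from a script. Its argument "targets" is one flat list of numbers, 5 for each row, row after row: the finger opening in mm, from 0 to 85.4, then the shift along the tool's x, y, z in mm, then the turn about the tool's z in degrees. In form: [jaw, tx, ty, tz, roll, jaw, tx, ty, tz, roll, ...]. A call has 1 to 10 rows; each row shifts and turns the commanded pose from where the row before left it, along the tool's axes as they then stand; what a row does not reach is not made up. A row lasts 1/8 s, in which the tool goes at most 62.5 mm and 10.7 degrees, less where a joint would pass 70% of its speed; a pose out of reach is approached as far as the arm can. A call is refused whole if a number of a shift passes 62.5 or a number of a turn 10.7, either way. A call with a gripper value outside its range is refused whole. The fingers move at their own pace and stop on an object; "force" is the grip in N (left out, the last holds). Time passes only in rows, so rows that do not move let the fingers close. It gives the time, the measured TCP pose, the force and the opening at its end, in the units of the state.
- r.get_obs(): the state, without advancing time (a new reading comes with each control period).
- r.camera(name): name is "scene" or "top" or "wrist"; returns (picture, depth): 384x512x3 uint8, red, green, blue; 384x512 float32, m along the optical axis (not along the pixel's ray), 0 where there is no reading.
- r.camera_info(name): a dict with "camera_matrix" (3x3 intrinsics, pixels), "R" (3x3) and "t" (3): a world point X has camera coordinates R X + t; the wrist camera has in their place "T_tool_cam" (4x4, takes a point from camera to tool coordinates, whose origin is the TCP and whose axes are the flange's). Camera axes: x right, y down, z forward; pixel columns grow to the right and rows downward; lengths in m; the calibration is good to about 2 mm. A picture is of the moment at which its call begins: read the wrist's pose just before it. camera_info takes no time and is no camera call.
- r.close_job(): hands the job in, once; it reports no verdict.
The state is a dict: "t": time; "q": joint angles; "dq": joint speeds; "joint_efforts": joint torques, N m; "eef_pos": TCP position; "ee_rot": TCP orientation; "contact_force": force on the tool from outside, world axes, zero at the start; "torque": the same for the moment, N m; "finger_gap": opening from 0.0 (shut) to 1.0 (fully open).
Only numpy, scipy, OpenCV 4.12 (cv2) and the standard library are available. Lean on these libraries where they do the work, as an engineer would, in place of code of your own. Each camera call takes 0.05 s, during which the arm holds its last target.

## Working session

There is one attempt and no reset: what is moved stays moved. The work goes in short steps, Python scripts to look and compute and a tool call to move; the robot and the scene stay as the last step left them, time stands still between calls to the robot, and variables do not carry over. Pictures are saved under pics/ and viewed, and the job is handed in when it is done.

Besides the shell and the picture viewer there is one more tool, called after "Emit:" in YAML: its name, and indented under it one key for each argument. play_rows: Moves the arm, as the interface text tells. Its arguments: {"type":"object","properties":{"targets":{"type":"array","items":{"type":"number"}},"force":{"type":"number"}},"required":["targets"]}

```bash
mkdir -p pics
cat > h.py <<'E'
from station import r
import numpy as np, cv2
from scipy.spatial.transform import Rotation as Ro
def shot(n,f):
    o=r.get_obs(); im,d=r.camera(n); cv2.imwrite('pics/'+f+'.png',im[:,:,::-1]); np.savez('pics/'+f+'.npz',im=im,d=d,p=o['eef_pos'],q=o['ee_rot']); return im,d,o
def pts(n,f):
    z=np.load('pics/'+f+'.npz'); d=z['d']; i=r.camera_info(n);K=np.array(i['camera_matrix'])
    v,u=np.mgrid[:384,:512]; P=np.stack([(u-K[0,2])/K[0,0]*d,(v-K[1,2])/K[1,1]*d,d],-1)
    if n=='wrist':
        T=np.array(i['T_tool_cam']); q=z['q']; R=Ro.from_quat([q[1],q[2],q[3],q[0]]).as_matrix()
        P=(P@T[:3,:3].T+T[:3,3])@R.T+z['p']
    else:
        P=(P-np.array(i['t']))@np.array(i['R'])
    return z['im'],d,P
E
python3 - <<'E'
from h import *
print(r.get_obs())
for n in('scene','top','wrist'):
    shot(n,n+'0'); print(n,r.camera_info(n))
E
```

```text
{'t': 0.0, 'q': array([ 9.95797460e-01,  2.17759286e-01,  1.61493132e+00,  3.34104072e-05,
        1.31130384e+00, -1.12211988e-01]), 'dq': array([ 7.32719970e-04,  4.31155952e-04, -5.83600723e-04, -6.36182124e-05,
       -1.54906627e-03,  8.61860346e-04]), 'joint_efforts': array([-1.11762693e-03, -3.96847665e+01, -3.03849077e+01, -4.21966042e-04,
        9.68647393e-03,  6.24080968e-06]), 'eef_pos': array([0.27855897, 0.55857971, 0.22996656]), 'ee_rot': array([-4.19760737e-04,  2.29338072e-01,  9.73346088e-01, -1.12526393e-03]), 'contact_force': array([ 0.11401316, -0.92331613,  0.36032251]), 'torque': array([ 0.03024489, -0.00747557, -0.00100735]), 'finger_gap': 0.9998543704400449}
scene {'camera_matrix': array([[467.26210977,   0.        , 259.13608247],
       [  0.        , 467.26210977, 194.58034101],
       [  0.        ,   0.        ,   1.        ]]), 'R': array([[ 0.62562486, -0.78008149, -0.00814929],
       [-0.44718324, -0.35004196, -0.82310253],
       [ 0.63923445,  0.51859763, -0.56783432]]), 't': array([-0.40516233,  0.35412128,  0.92827782])}
top {'camera_matrix': ar
[... 191 characters left out ...]
 -0.00602268],
       [-0.97750538,  0.04728594, -0.2055414 ],
       [ 0.20559479, -0.00378419, -0.97862989]]), 't': array([-0.03116716,  0.57828996,  1.16836693])}
wrist {'camera_matrix': array([[315.11493521,   0.        , 257.09268882],
       [  0.        , 315.11493521, 189.05916046],
       [  0.        ,   0.        ,   1.        ]]), 'T_tool_cam': array([[-8.07616815e-04, -9.60372565e-01, -2.78718290e-01,
         7.01932659e-02],
       [ 9.99999490e-01, -6.06571715e-04, -8.07559384e-04,
        -2.78160617e-04],
       [ 6.06495246e-04, -2.78718800e-01,  9.60372565e-01,
        -1.42750057e-01],
       [ 0.00000000e+00,  0.00000000e+00,  0.00000000e+00,
         1.00000000e+00]])}
```

View pics/scene0.png

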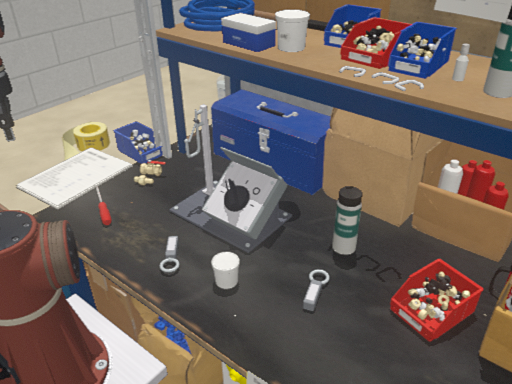

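View pics/top0.png

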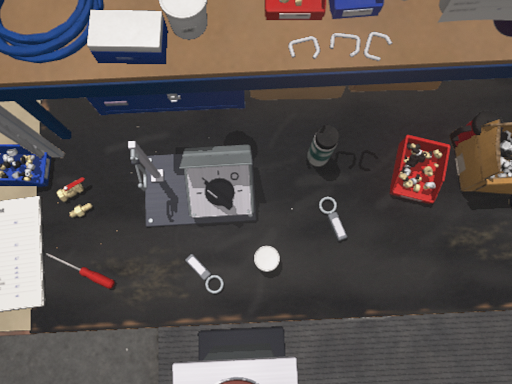

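View pics/wrist0.png

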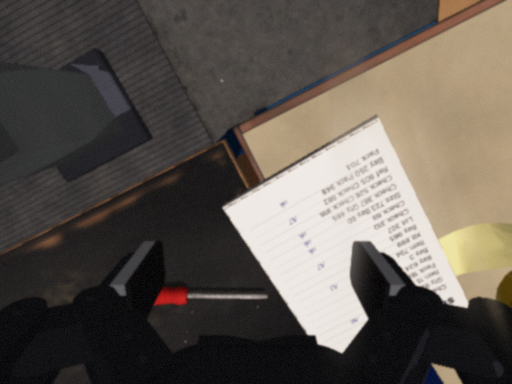

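The right-hand tag (top view about 333,217, eye at 328,205) is the one meant. The panel's selector is at about (220,192) and the hook at about (140,160). I'll measure these now.

Run:
```python
from h import *
im,d,P=pts('top','top0')
c=im[100:290,120:360]; cv2.imwrite('pics/tc.png',cv2.resize(c[:,:,::-1],None,fx=3.3,fy=3.1,interpolation=cv2.INTER_CUBIC))
im2,d2,P2=pts('scene','scene0')
c=im2[90:260,160:300]; cv2.imwrite('pics/sc.png',cv2.resize(c[:,:,::-1],None,fx=4,fy=3.5,interpolation=cv2.INTER_CUBIC))
for (u,v) in [(146,225),(160,215),(200,205),(240,200),(205,182),(235,175),(220,192),(333,217),(328,205),(340,235),(267,258),(323,145),(200,160),(240,160),(140,150)]:
    print(u,v,P[v,u].round(3))
```

```text
146 225 [0.511 0.224 0.009]
160 215 [0.537 0.186 0.006]
200 205 [0.546 0.069 0.082]
240 200 [ 0.553 -0.035  0.083]
205 182 [0.593 0.049 0.135]
235 175 [ 0.61  -0.026  0.123]
220 192 [0.568 0.014 0.123]
333 217 [ 0.507 -0.28   0.025]
328 205 [ 0.544 -0.274  0.001]
340 235 [ 0.457 -0.295  0.025]
267 258 [ 0.403 -0.097  0.064]
323 145 [ 0.661 -0.243  0.179]
200 160 [0.635 0.055 0.187]
240 160 [ 0.629 -0.041  0.193]
140 150 [0.649 0.185 0.243]
```

View pics/tc.png

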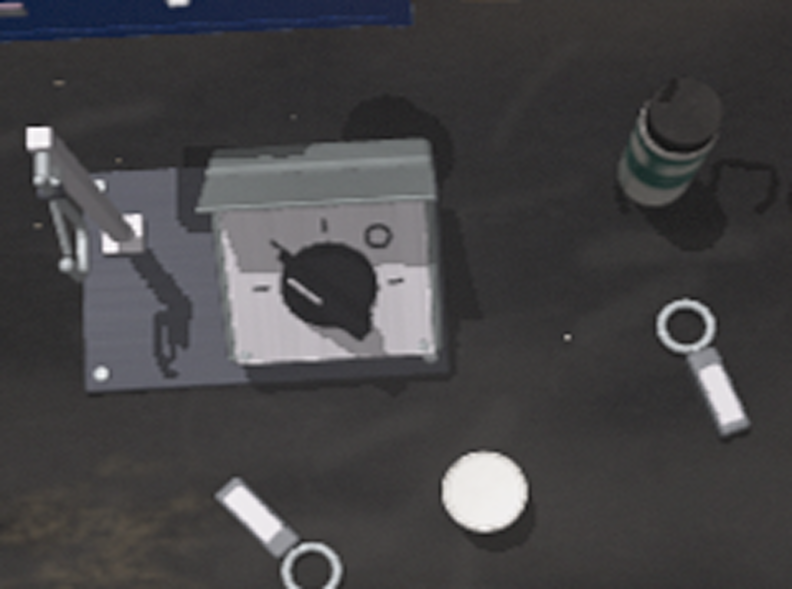

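View pics/sc.png

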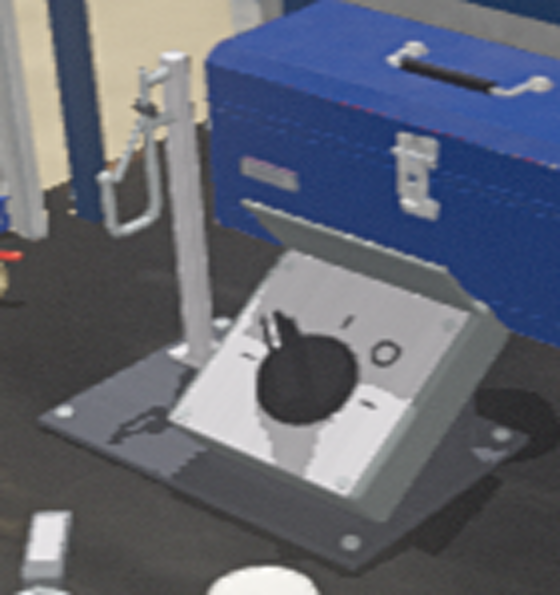

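```bash
cat >> h.py <<'E'
def ray(n,u,v,z):
    i=r.camera_info(n);K=np.array(i['camera_matrix']);R=np.array(i['R']);t=np.array(i['t'])
    dr=R.T@np.array([(u-K[0,2])/K[0,0],(v-K[1,2])/K[1,1],1]); c=-R.T@t
    return c+dr*(z-c[2])/dr[2]
def onplane(n,u,v,nn,dd):
    i=r.camera_info(n);K=np.array(i['camera_matrix']);R=np.array(i['R']);t=np.array(i['t'])
    dr=R.T@np.array([(u-K[0,2])/K[0,0],(v-K[1,2])/K[1,1],1]); c=-R.T@t
    return c+dr*(dd-nn@c)/(nn@dr)
E
python3 - <<'E'
from h import *
f=lambda a,b:(120+(a+.5)/3.3-.5,100+(b+.5)/3.1-.5)
A=ray('top',*f(85,393),.01);B=ray('top',*f(85,172),.01);C=ray('top',*f(453,375),.01)
print(A,B,C,np.linalg.norm(A-B),np.linalg.norm(A-C),np.degrees(np.arctan2((A-C)[1],(A-C)[0])),np.degrees(np.arctan2((B-A)[1],(B-A)[0])))
yaw=np.arctan2((A-C)[1],(A-C)[0])-np.pi/2
# face plane
for n,f0 in(('top','top0'),('scene','scene0')):
    im,d,P=pts(n,f0)
    hsv=cv2.cvtColor(im,cv2.COLOR_RGB2HSV)
    o=np.array([.58,.015])
    m=(hsv[...,2]>130)&(hsv[...,1]<60)&(d>0)&(abs(P[...,0]-.57)<.09)&(abs(P[...,1]-.015)<.09)&(P[...,2]>.04)&(P[...,2]<.16)
    Q=P[m]
    for k in range(6):
        c=Q.mean(0);n_=np.linalg.svd(Q-c,full_matrices=False)[2][2]; n_*=np.sign(n_[2]); e=(Q-c)@n_; Q=Q[abs(e)<max(.003,.0)+ .01/(k+1)]
    print(n,len(Q),n_,n_@c,np.degrees(np.arctan2(-n_[1],-n_[0])),np.degrees(np.arccos(n_[2])))
E
```

```text
[0.50731777 0.2252108  0.01      ] [0.70794095 0.22492383 0.01      ] [ 0.50868572 -0.07679699  0.01      ] 0.20062338734200805 0.30201088697605644 90.25952046747035 -0.08195345365209228
top 1985 [-0.57032478 -0.00814851  0.82137887] -0.2451239211257083 0.818557506278378 34.7769373009967
scene 2292 [-0.57431211 -0.00597415  0.81861463] -0.24652549673981133 0.5959848815381398 35.0536480673109
```

Run:
```python
from h import *
f=lambda a,b:(120+(a+.5)/3.3-.5,100+(b+.5)/3.1-.5)
g=lambda a,b:(160+(a+.5)/4-.5,90+(b+.5)/3.5-.5)
n=Ro.from_euler('z',.35,degrees=True).apply([-.5736,0,.8192]); dd=-.2459
print(n)
up=Ro.from_euler('z',.35,degrees=True).apply([.8192,0,.5736]); rt=np.cross(up,n)
print(rt)
for nm,p in (('ring',onplane('top',*f(377,236),n,dd)),('ringS',onplane('scene',*g(386,353),n,dd))):
    print(nm,p, 'sel',p-.0403*up-.0403*rt)
for nm,p in (('tickL',onplane('top',*f(261,289),n,dd)),('tickR',onplane('top',*f(396,281),n,dd)),('tickU',onplane('top',*f(324,226),n,dd)),('tickLS',onplane('scene',*g(249,356),n,dd)),('tickRS',onplane('scene',*g(368,405),n,dd)),('tickUS',onplane('scene',*g(347,322),n,dd))): print(nm,p)
# tag
im,d,P=pts('top','top0')
m=(P[...,2]>.012)&(P[...,2]<.04)&(abs(P[...,0]-.5)<.09)&(abs(P[...,1]+.28)<.05)&(d>0)
Q=P[m][:,:2]; print(len(Q)); 
hsv=cv2.cvtColor(im,cv2.COLOR_RGB2HSV); m=np.zeros(d.shape,bool); m[190:245,315:350]=hsv[190:245,315:350,2]>95
v,u=np.nonzero(m)
T=np.array([ray('top',a,b,.026) for a,b in zip(u,v)]); print(len(T))
w=(T[:,0]<.515); print('block',T[w].mean(0),cv2.minAreaRect(np.float32(T[w][:,:2]*1000)))
E=np.array([ray('top',a,b,.0165) for a,b in zip(u,v)]); E=E[E[:,0]>.528]; print('eye',cv2.minEnclosingCircle(np.float32(E[:,:2]*1000)))
s=im[185:250,305:355];cv2.imwrite('pics/tag0.png',cv2.resize(s[:,:,::-1],None,fx=8,fy=8,interpolation=cv2.INTER_NEAREST))
# tub, can
for nm,m in(('tub',(abs(P[...,0]-.4)<.06)&(abs(P[...,1]+.097)<.06)&(P[...,2]>.055)&(P[...,2]<.08)),('can',(abs(P[...,0]-.66)<.07)&(abs(P[...,1]+.243)<.07)&(P[...,2]>.165)),('postetc',(abs(P[...,1]-.185)<.03)&(abs(P[...,0]-.65)<.06)&(P[...,2]>.1))):
    print(nm,P[m].min(0),P[m].max(0))
```

```text
[-0.5735893 -0.0035039  0.8192   ]
[ 6.10925946e-03 -1.00008694e+00  4.33680869e-19]
ring [ 0.60779415 -0.02273367  0.12529854] sel [0.57453481 0.01736817 0.10218246]
ringS [ 0.60628397 -0.02425994  0.12423461] sel [0.57302462 0.0158419  0.10111853]
tickL [0.57333928 0.06902395 0.10156632]
tickR [ 0.57487857 -0.03518768  0.10219837]
tickU [0.61647627 0.01685978 0.13154696]
tickLS [0.57226711 0.06859223 0.10081376]
tickRS [ 0.57244609 -0.0362271   0.10049074]
tickUS [0.61553546 0.01688553 0.13088833]
412
391
block [ 0.48194872 -0.28941115  0.026     ] ((483.0627136230469, -289.2957763671875), (72.61910247802734, 24.472610473632812), 18.528587341308594)
eye ((542.6195068359375, -269.9790344238281), 24.243755340576172)
tub [ 0.37295455 -0.1249866   0.05579024] [ 0.43433324 -0.06305529  0.07265095]
can [ 0.65661684 -0.28192594  0.16507207] [ 0.7130599  -0.22688473  0.18354143]
postetc [0.59001139 0.18442804 0.10601185] [0.65459576 0.20088303 0.29766748]
```

View pics/tag0.png

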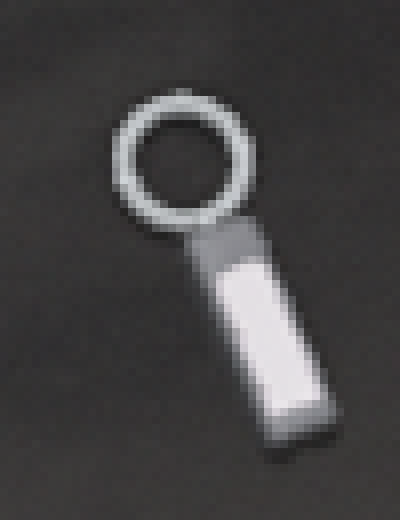

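```bash
cat > bar.py <<'E'
from h import *
S=np.array([0,0,101.5]);n=np.array([-.5736,0,.8192]);up=np.array([.8192,0,.5736]);rt=np.array([0,-1,0.])
g=np.stack(np.meshgrid(np.linspace(-39,39,53),np.linspace(-8,8,9),np.linspace(14,48,18)),-1).reshape(-1,3)
def bar(th):
    t=rt*np.cos(th)-up*np.sin(th); m=-rt*np.sin(th)-up*np.cos(th)
    return S+g[:,:1]*t+g[:,1:2]*m+g[:,2:]*n,t,m
def hit(F,z,th,hx=11,hy=14.3):
    p,_,_=bar(th); p=p[p[:,2]>z]; return bool(np.any((abs(p[:,0]-F[0])<hx)&(abs(p[:,1]-F[1])<hy)))
def zt(F,hc=20): return 101.5+(hc+.5736*(F[0]+11))/.8192
if __name__=='__main__':
  W=np.array([573.5,16.5])
  for rho in (26,):
    for th in np.arange(.785,2.2,.131):
        _,t,m=bar(th); c=(S+34*n+rho*t)[:2]; mp=m[:2]/np.linalg.norm(m[:2])
        s=next(s for s in np.arange(8,50,.5) if not hit(c-s*mp,zt(c-s*mp),th)); F=c-s*mp
        print(round(th,2),F.round(1),'world',(F+W).round(0),round(zt(F)),s)
E
python3 bar.py
```

```text
0.78 [-18.4 -38.1] world [555. -22.] 121 25.5
0.92 [-22.8 -37.4] world [551. -21.] 118 25.5
1.05 [-26.8 -36.5] world [547. -20.] 115 26.0
1.18 [-30.8 -34.6] world [543. -18.] 112 26.0
1.31 [-34.7 -31.1] world [539. -15.] 109 25.0
1.44 [-38.  -27.3] world [535. -11.] 107 24.0
1.57 [-40.8 -22.5] world [533.  -6.] 105 22.5
1.7 [-43.3 -21.5] world [530.  -5.] 103 25.0
1.83 [-46.  -20.1] world [528.  -4.] 101 27.5
1.96 [-48.7 -18. ] world [525.  -1.] 100 29.5
2.1 [-51.  -14.6] world [523.   2.] 98 30.5
```

Emit:
play_rows:
  targets: [85,0,0,-12,10.4,85,0,0,-12,10.4,85,0,0,-12,10.4,85,0,0,-12,10.4,85,0,0,-12,10.4,85,0,0,-12,10.4,85,0,0,-12,10.4,85,0,0,-12,10.4,85,0,0,-12,10.4,85,0,0,-12,10.4]

```text
t: 1.4
eef_pos: [0.2788, 0.559, 0.3511]
ee_rot: [0.0, 0.909, 0.416, -0.0]
contact_force: [0.4, -0.0, 0.4]
finger_gap: 0.994
```

Emit:
play_rows:
  targets: [0,0,0,0,10.4,0,0,0,0,10.4,0,0,0,0,10.4]

```text
t: 1.78
eef_pos: [0.2789, 0.5591, 0.3507]
ee_rot: [0.0, 0.988, 0.156, -0.0]
contact_force: [-0.2, -0.2, -0.1]
finger_gap: 0.372
```

```bash
cat >> h.py <<'E'
def st():
    o=r.get_obs(); q=o['ee_rot']; R=Ro.from_quat([q[1],q[2],q[3],q[0]]).as_matrix()
    print('t',round(o['t'],2),'p',(o['eef_pos']*1000).round(1),'head',np.degrees(np.arctan2(R[1,0],R[0,0])).round(1),'zax',R[:,2].round(3),'F',o['contact_force'].round(1),'gap',round(o['finger_gap'],3),'q',o['q'].round(2))
    return o,R
def to(*w):
    o,R=st(); p=o['eef_pos']*1000
    for x in w: x=np.array(x,float); print(x,'d tool',(R.T@(x-p)).round(1)); p=x
E
python3 -c "
from h import *
to([400,200,350],[480,-75,350],[535,-75,350],[535,-75,125])"
```

```text
t 1.77 p [278.9 559.1 350.7] head 17.9 zax [-0.001 -0.001 -1.   ] F [-0.2 -0.2 -0.1] gap 0.372 q [1.   0.15 1.47 0.   1.52 2.25]
[400. 200. 350.] d tool [  4.6 378.9   1. ]
[480. -75. 350.] d tool [-8.600e+00  2.863e+02  2.000e-01]
[535. -75. 350.] d tool [52.3 16.9 -0. ]
[535. -75. 125.] d tool [ 2.00e-01 -1.00e-01  2.25e+02]
```

Emit:
play_rows:
  targets: [0,0,50,0,0,0,0,50,0,0,0,0,50,0,0,0,0,50,0,0,0,0,50,0,0,0,0,50,0,0,0,0,50,0,0,0,0,50,0,0,0,0,50,0,0,0,0,50,0,0]

```text
t: 3.02
eef_pos: [0.4359, 0.0829, 0.3511]
ee_rot: [-0.0, 0.987, 0.159, 0.0]
contact_force: [-0.3, -0.1, 0.1]
finger_gap: -0.001
```

Emit:
play_rows:
  targets: [0,0,55,0,0,0,0,55,0,0,0,0,55,0,0,0,26,8,0,0,0,26,8,0,0,0,0,0,0,9,0,0,0,0,9]

```text
t: 3.9
eef_pos: [0.542, -0.0711, 0.3505]
ee_rot: [-0.0, 1.0, -0.0, -0.001]
contact_force: [-0.1, 0.3, 0.2]
finger_gap: 0.003
```

```bash
python3 -c "
from h import *
shot('top','top1');shot('wrist','wrist1')
to([535,-75,118],[555,-30,118])"
```

```text
t 4.0 p [541.9 -71.  350.7] head 0.3 zax [-0.001  0.    -1.   ] F [ 0.1 -0.  -0.1] gap 0.0 q [-0.26 -0.02  1.65 -0.    1.51  1.31]
[535. -75. 118.] d tool [ -6.6   4.  232.7]
[555. -30. 118.] d tool [ 20.2 -44.9  -0. ]
```

View pics/wrist1.png

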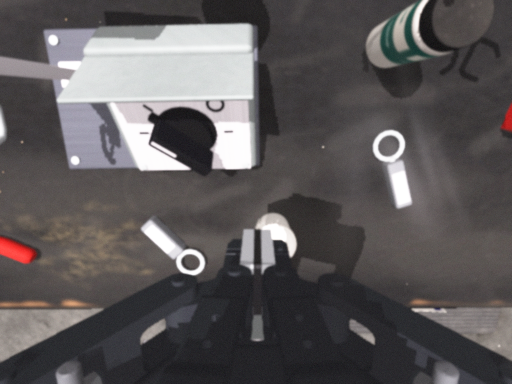

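View pics/top1.png

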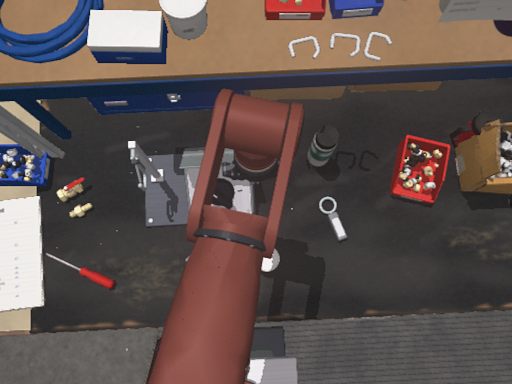

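Emit:
play_rows:
  targets: [0,0,0,58,0,0,0,0,58,0,0,0,0,58,0,0,0,0,54,0,0,6,-20,0,0,0,6,-20,0,0,0,0,0,0,0]

```text
t: 4.88
eef_pos: [0.5538, -0.0301, 0.1231]
ee_rot: [-0.0, 1.0, 0.005, -0.0]
contact_force: [-0.7, -0.2, 0.0]
finger_gap: -0.006
```

```bash
python3 -c "
from h import *
shot('scene','s2');shot('wrist','w2');st()
im=cv2.imread('pics/s2.png')[100:260,150:330];cv2.imwrite('pics/s2c.png',cv2.resize(im,None,fx=3.5,fy=3.5))"
```

```text
t 4.97 p [553.7 -31.2 123.4] head 0.4 zax [-0.    -0.001 -1.   ] F [ 0.2 -0.1  0.3] gap 0.002 q [-0.18  0.19  1.87 -0.    1.09  1.38]
```

View pics/s2c.png

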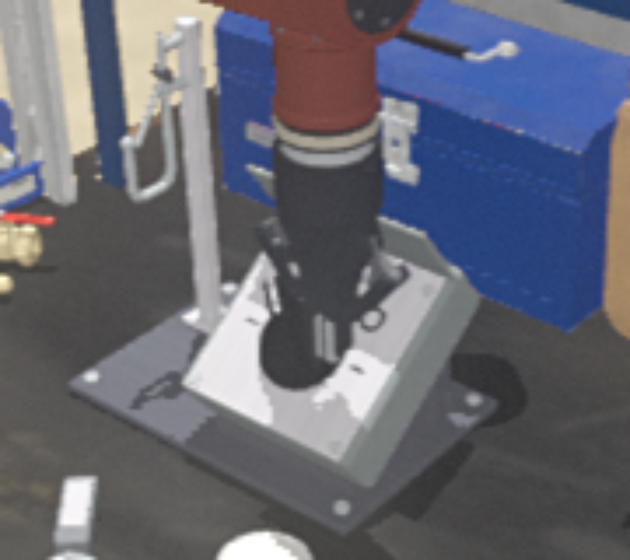

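View pics/w2.png

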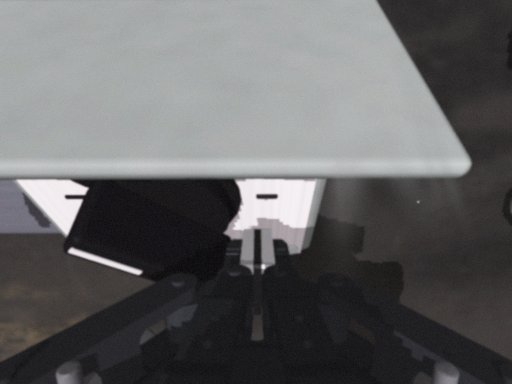

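Emit:
play_rows:
  targets: [0,-3,-10,4,0,0,-4,-2,3,0,0,-4,-2,3,0,0,-4,-3,3,0,0,-4,-4,3,0,0,0,0,0,0]

```text
t: 5.72
eef_pos: [0.5324, -0.0094, 0.1058]
ee_rot: [-0.001, 1.0, 0.003, -0.002]
contact_force: [0.4, -0.3, -0.6]
finger_gap: 0.001
```

```bash
python3 -c "
from h import *
shot('scene','s3');shot('wrist','w3');st()
im=cv2.imread('pics/s3.png')[100:260,150:330];cv2.imwrite('pics/s3c.png',cv2.resize(im,None,fx=3.5,fy=3.5))"
```

```text
t 5.83 p [533.1  -9.7 106.1] head 0.3 zax [-0.003  0.001 -1.   ] F [-0.8 -0.5 -0.7] gap -0.001 q [-0.15  0.17  1.92  0.    1.05  1.42]
```

View pics/s3c.png

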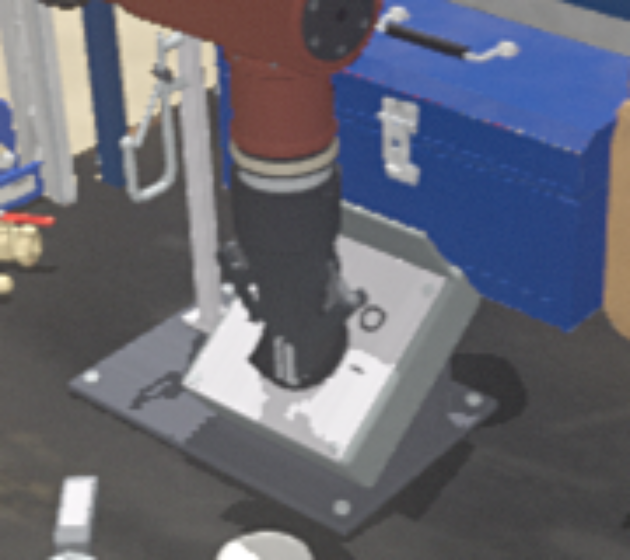

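View pics/w3.png

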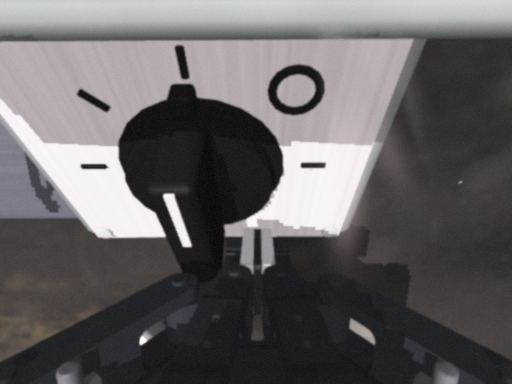

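The nib (182,90) now sits at the straight-up tick, so the selector is at 1.57. Next comes the second click.

Emit:
play_rows:
  targets: [0,-2,-4,3,0,0,-2,-3,2,0,0,-3,-2,1,0,0,-2,-3,1,0,0,0,0,0,0]

```text
t: 6.45
eef_pos: [0.5268, 0.0003, 0.1011]
ee_rot: [0.001, 1.0, 0.002, 0.001]
contact_force: [-0.5, -2.8, 0.9]
finger_gap: 0.001
```

```bash
python3 -c "
from h import *
shot('wrist','w4');st()"
```

```text
t 6.5 p [526.    1.  100.7] head 0.3 zax [ 0.001 -0.001 -1.   ] F [-0.2 -1.8  1.1] gap 0.001 q [-0.13  0.16  1.95 -0.    1.03  1.44]
```

View pics/w4.png

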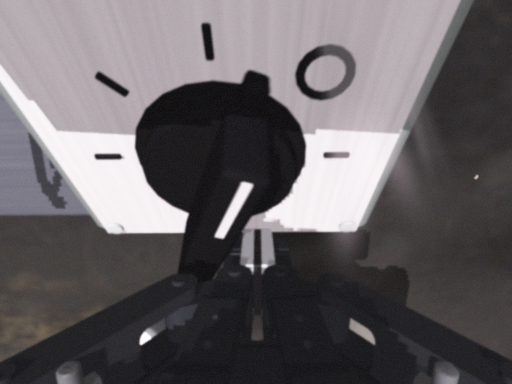

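Emit:
play_rows:
  targets: [0,0,-3,0,0,0,0,-3,0,0,0,0,0,0,0]

```text
t: 6.88
eef_pos: [0.5251, 0.0086, 0.0999]
ee_rot: [-0.0, 1.0, 0.003, -0.001]
contact_force: [-0.1, -0.4, 0.5]
finger_gap: -0.001
```

```bash
python3 -c "
from h import *
shot('wrist','w5');st()"
```

```text
t 6.92 p [525.2   8.5  99.9] head 0.3 zax [-0.001  0.    -1.   ] F [-1.   0.7  0.2] gap 0.001 q [-0.12  0.16  1.95  0.    1.03  1.45]
```

View pics/w5.png

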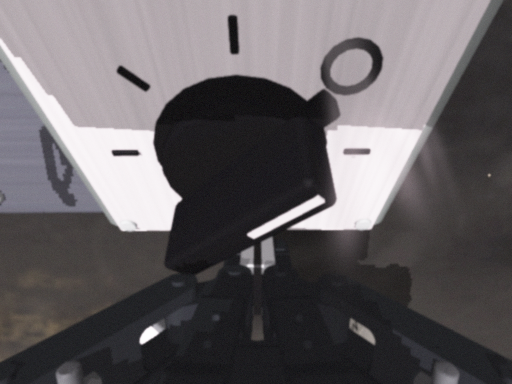

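It snapped to the ring: the nib at (325,105) points at the ring (352,67). I'll back off to the right, then go up.

Emit:
play_rows:
  targets: [0,-5,10,0,0,0,-10,20,-10,0,0,-10,20,-40,0,0,0,20,-55,0,40,0,20,-55,0,60,0,20,-50,0,60,0,0,0,0]

```text
t: 7.8
eef_pos: [0.5037, -0.105, 0.3165]
ee_rot: [0.002, 1.0, 0.001, 0.005]
contact_force: [0.8, -0.5, -0.0]
finger_gap: 0.637
```

```bash
python3 -c "
from h import *
shot('wrist','w6');shot('top','t6');to([483,-289,310],[483,-289,5])"
```

```text
t 7.9 p [ 501.  -102.8  310.7] head 0.2 zax [ 0.001 -0.    -1.   ] F [-0.3  0.2 -0.5] gap 0.701 q [-0.34 -0.09  1.78  0.    1.44  1.23]
[ 483. -289.  310.] d tool [-18.7 186.1   0.7]
[ 483. -289.    5.] d tool [-3.00e-01 -1.00e-01  3.05e+02]
```

View pics/w6.png

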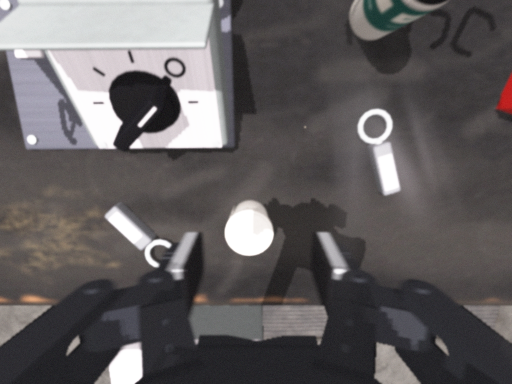

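Emit:
play_rows:
  targets: [60,-6,46,0,0,60,-6,46,0,0,60,-6,47,0,0,60,0,47,0,0,60,0,0,35,-9,60,0,0,35,-9,60,0,0,40,0,60,0,0,0,0]

```text
t: 8.9
eef_pos: [0.4801, -0.285, 0.1937]
ee_rot: [-0.005, 0.987, 0.159, -0.005]
contact_force: [0.2, 0.3, -0.2]
finger_gap: 0.703
```

```bash
python3 -c "
from h import *
shot('wrist','w7');
im,d,P=pts('wrist','w7')
hsv=cv2.cvtColor(im,cv2.COLOR_RGB2HSV)
m=(P[...,2]>.02)&(P[...,2]<.035)&(abs(P[...,0]-.485)<.08)&(abs(P[...,1]+.285)<.05)&(d>0)&(hsv[...,2]>80)
Q=P[m]; print(len(Q),cv2.minAreaRect(np.float32(Q[:,:2]*1000)))
m=(P[...,2]>.008)&(P[...,2]<.02)&(abs(P[...,0]-.545)<.04)&(abs(P[...,1]+.27)<.05)&(d>0)&(hsv[...,2]>80)
Q=P[m]; print(len(Q),cv2.minEnclosingCircle(np.float32(Q[:,:2]*1000)),Q[:,2].mean())
to([483,-289,5])"
```

```text
1833 ((482.22149658203125, -291.63653564453125), (74.738525390625, 25.89512062072754), 18.90900230407715)
968 ((538.1365966796875, -271.4466857910156), 26.05424690246582) 0.016115407205522993
t 8.95 p [ 482.  -286.4  196.9] head 18.3 zax [-0.006  0.005 -1.   ] F [0.6 0.2 0.4] gap 0.701 q [-0.66  0.12  1.79  0.    1.24  0.59]
[ 483. -289.    5.] d tool [  0.9   3.9 191.9]
```

View pics/w7.png

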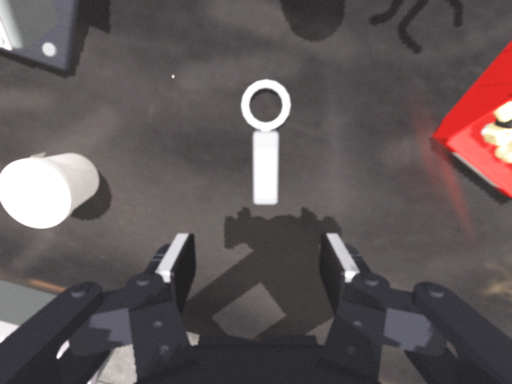

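Emit:
play_rows:
  targets: [60,0,2,50,0,60,1,2,50,0,60,0,0.5,50,0,60,0,0,28,0,60,0,0,14,0,60,0,0,0,0]

```text
t: 9.7
eef_pos: [0.487, -0.2925, 0.0088]
ee_rot: [0.0, 0.987, 0.159, 0.0]
contact_force: [-0.9, 0.1, -0.0]
finger_gap: 0.707
```

```bash
python3 -c "
from h import *
shot('wrist','w8');to([483,-290,5])"
```

```text
t 9.75 p [ 487.7 -293.1    9.7] head 18.3 zax [ 0.002 -0.001 -1.   ] F [ 0.3  1.1 -0. ] gap 0.703 q [-0.66  0.39  1.87 -0.    0.88  0.59]
[ 483. -290.    5.] d tool [-3.5 -4.4  4.7]
```

View pics/w8.png

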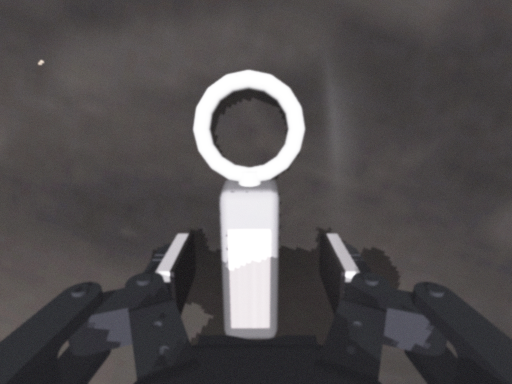

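Emit:
play_rows:
  targets: [60,-2,-3,4,0,60,0,0,0,0,26,0,0,0,0,15,0,0,0,0,15,0,0,0,0,15,0,0,0,0,15,0,0,0,0]
  force: 90

```text
t: 10.62
eef_pos: [0.4842, -0.2905, 0.005]
ee_rot: [0.0, 0.987, 0.159, 0.0]
contact_force: [-0.8, -0.3, 5.7]
finger_gap: 0.284
```

```bash
python3 -c "
from h import *
st()"
```

```text
t 10.62 p [ 484.2 -290.5    5. ] head 18.3 zax [ 0.001 -0.001 -1.   ] F [-0.8 -0.3  5.7] gap 0.284 q [-0.66  0.39  1.88 -0.    0.87  0.59]
```

Emit:
play_rows:
  targets: [15,0,0,-20,0,15,0,0,-40,0,15,0,0,-50,0,15,0,0,-50,0,15,0,0,-50,9,15,0,0,-50,9,15,0,0,-20,0]

```text
t: 11.5
eef_pos: [0.4847, -0.2909, 0.2887]
ee_rot: [0.002, 1.0, 0.003, 0.003]
contact_force: [0.8, -0.3, -1.3]
finger_gap: 0.279
```

```bash
python3 -c "
from h import *
to([420,-200,290],[420,190,290])"
```

```text
t 11.5 p [ 484.7 -290.9  288.7] head 0.4 zax [ 0.005 -0.004 -1.   ] F [ 0.8 -0.3 -1.3] gap 0.279 q [-0.66  0.04  1.7  -0.    1.39  0.9 ]
[ 420. -200.  290.] d tool [-64.1 -91.3  -2. ]
[420. 190. 290.] d tool [   2.7 -390.    -1.6]
```

Emit:
play_rows:
  targets: [15,-20,-40,0,0,15,-22,-50,0,0,15,-22,-50,0,0,15,0,-50,0,0,15,0,-50,0,0,15,0,-50,0,0,15,0,-50,0,0,15,0,-50,0,0,15,0,-50,0,0,15,0,-41,0,0]

```text
t: 12.75
eef_pos: [0.4158, 0.1922, 0.2826]
ee_rot: [0.0, 1.0, 0.005, -0.001]
contact_force: [1.2, -0.1, -0.6]
finger_gap: 0.28
```

Emit:
play_rows:
  targets: [15,0,0,0,0,15,0,0,0,0]

```text
t: 13.0
eef_pos: [0.4164, 0.19, 0.283]
ee_rot: [0.001, 1.0, 0.003, -0.001]
contact_force: [0.0, -0.0, -1.8]
finger_gap: 0.285
```

```bash
python3 -c "
from h import *
shot('wrist','w9');shot('scene','s9');shot('top','t9');st()
im=cv2.imread('pics/s9.png')[60:260,130:300];cv2.imwrite('pics/s9c.png',cv2.resize(im,None,fx=3,fy=3))
im=cv2.imread('pics/t9.png')[110:260,100:300];cv2.imwrite('pics/t9c.png',cv2.resize(im,None,fx=3.5,fy=3.5))"
```

```text
t 13.15 p [417.2 189.5 283.8] head 0.2 zax [-0.001 -0.001 -1.   ] F [-0.3  0.8 -1.5] gap 0.283 q [ 0.27 -0.19  1.93 -0.    1.41  1.84]
```

View pics/w9.png

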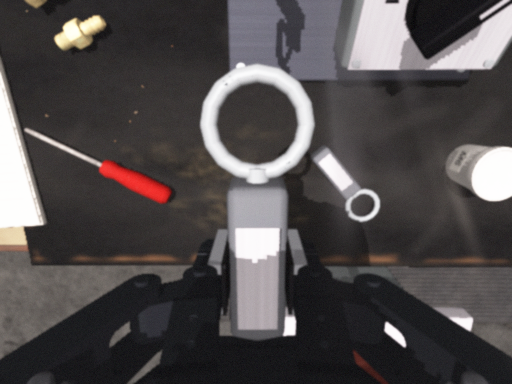

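View pics/s9c.png

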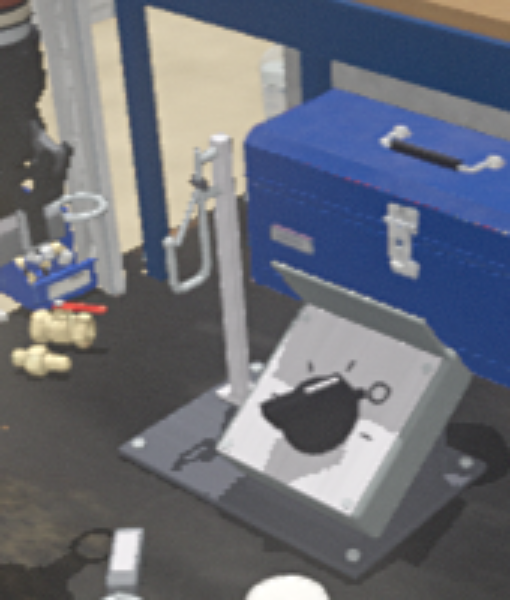

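View pics/t9c.png

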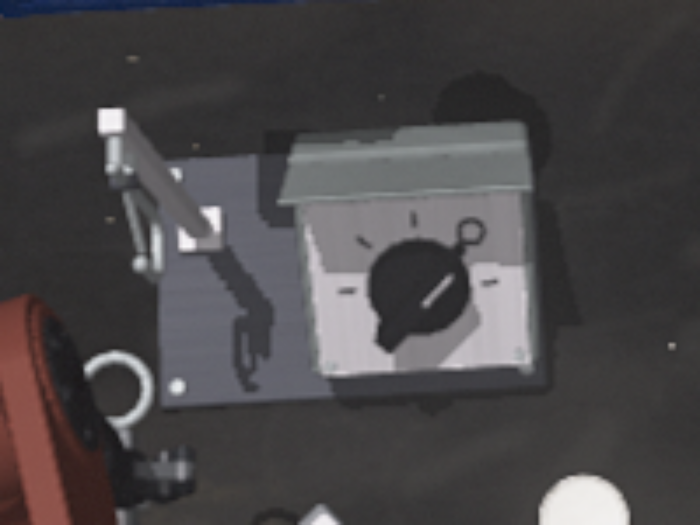

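```bash
cat >> h.py <<'E'
def tri(a,b):
    A=[];
    for n,(u,v) in(('top',a),('scene',b)):
        i=r.camera_info(n);M=np.array(i['camera_matrix'])@np.c_[np.array(i['R']),np.array(i['t'])]
        A+= [u*M[2]-M[0], v*M[2]-M[1]]
    x=np.linalg.svd(np.array(A))[2][3]; x=x[:3]/x[3]; 
    res=[]
    for n,(u,v) in(('top',a),('scene',b)):
        i=r.camera_info(n);c=np.array(i['camera_matrix'])@(np.array(i['R'])@x+np.array(i['t'])); res+=[(c[:2]/c[2]-[u,v]).round(2)]
    return (x*1000).round(1),res
E
python3 -c "
from h import *
im=cv2.imread('pics/s9.png')[100:170,140:215];cv2.imwrite('pics/s9d.png',cv2.resize(im,None,fx=8,fy=8,interpolation=cv2.INTER_NEAREST))
im=cv2.imread('pics/t9.png')[135:235,115:165];cv2.imwrite('pics/t9d.png',cv2.resize(im,None,fx=6,fy=6,interpolation=cv2.INTER_NEAREST))"
```

```text
(no output)
```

View pics/s9d.png

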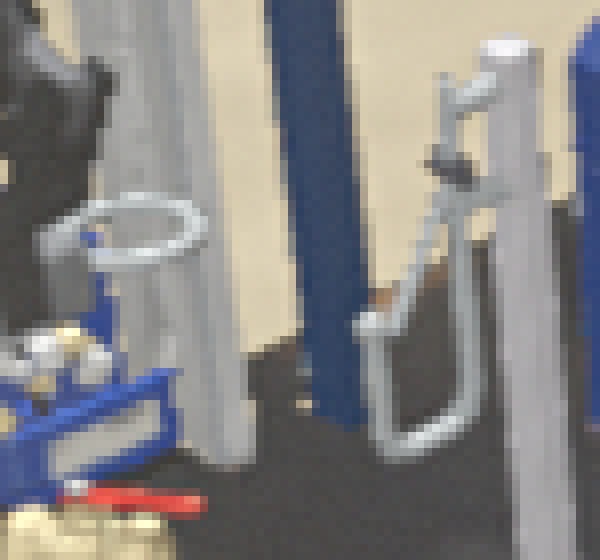

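View pics/t9d.png

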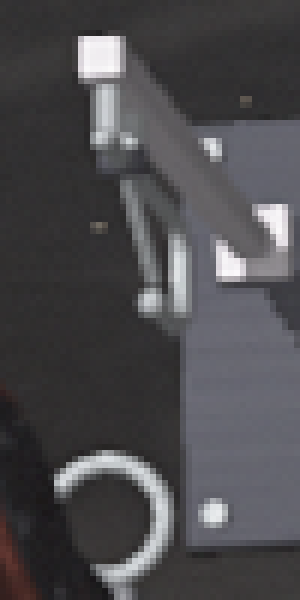

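```bash
python3 -c "
from h import *
print('nose',tri((139.3,184.8),(185.75,140.0)))
print('eye',tri((132.9,220.3),(156.9,128.4)))
c=np.array([139.3,184.8]);print(ray('top',139.3,184.8,.217),ray('scene',185.75,140,.217),ray('top',132.9,220.3,.2775))
st()
im,d,P=pts('wrist','w9')
hsv=cv2.cvtColor(im,cv2.COLOR_RGB2HSV)
m=(abs(P[...,2]-.277)<.03)&(P[...,0]>.445)&(P[...,0]<.55)&(abs(P[...,1]-.19)<.04)
Q=P[m];print(len(Q),Q.mean(0),Q.min(0),Q.max(0))
"
```

```text
nose (array([573.5, 193.4, 217. ]), [array([-0.2 ,  0.26]), array([ 0.28, -0.04])])
eye (array([480. , 189.5, 290.1]), [array([-0.19,  0.26]), array([ 0.26, -0.03])])
[0.57411313 0.19295661 0.217     ] [0.57291932 0.19389152 0.217     ] [0.482533   0.19221252 0.2775    ]
t 13.15 p [417.2 189.5 283.8] head 0.2 zax [-0.001 -0.001 -1.   ] F [-0.3  0.8 -1.5] gap 0.283 q [ 0.27 -0.19  1.93 -0.    1.41  1.84]
6849 [0.47131171 0.18970367 0.29544099] [0.44500764 0.16587987 0.28166347] [0.5004408  0.21328982 0.30570125]
```

Emit:
play_rows:
  targets: [15,30,-2,0,0,15,40,-2,0,0,15,24,0,0,0,15,0,0,20,0,15,0,0,20,0,15,0,0,0,0,15,0,0,0,0]
  force: 110

```text
t: 14.02
eef_pos: [0.5105, 0.1951, 0.244]
ee_rot: [0.0, 1.0, 0.003, -0.0]
contact_force: [0.1, -0.8, -1.8]
finger_gap: 0.277
```

```bash
python3 -c "
from h import *
shot('wrist','w10');shot('scene','s10');shot('top','t10');st()
im=cv2.imread('pics/s10.png')[100:170,140:215];cv2.imwrite('pics/s10d.png',cv2.resize(im,None,fx=8,fy=8,interpolation=cv2.INTER_NEAREST))
im=cv2.imread('pics/t10.png')[135:235,105:175];cv2.imwrite('pics/t10d.png',cv2.resize(im,None,fx=6,fy=6,interpolation=cv2.INTER_NEAREST))"
```

```text
t 14.18 p [511.6 195.4 245.4] head 0.3 zax [ 0.002  0.    -1.   ] F [ 0.1  0.6 -0.7] gap 0.28 q [ 0.24  0.04  1.78 -0.    1.32  1.8 ]
```

View pics/w10.png

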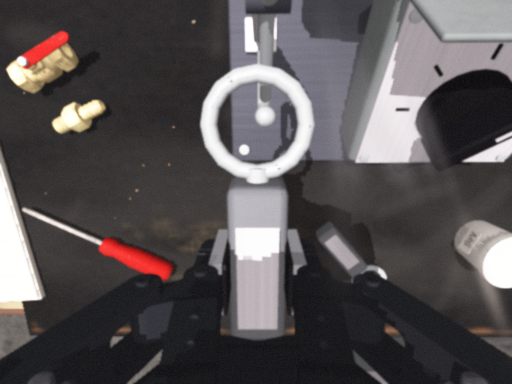

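View pics/s10d.png

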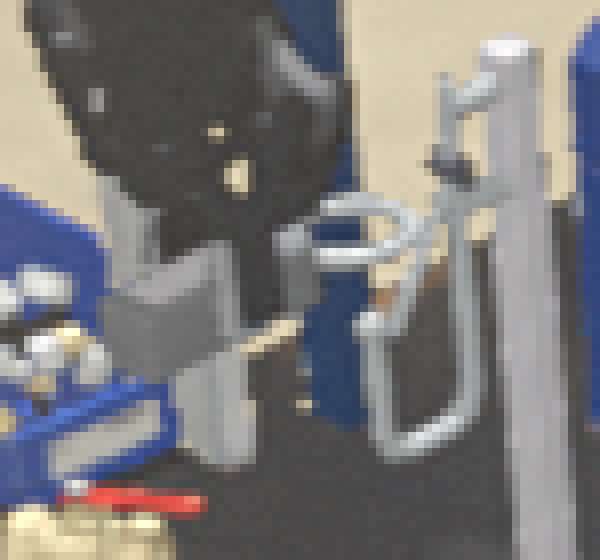

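View pics/t10d.png

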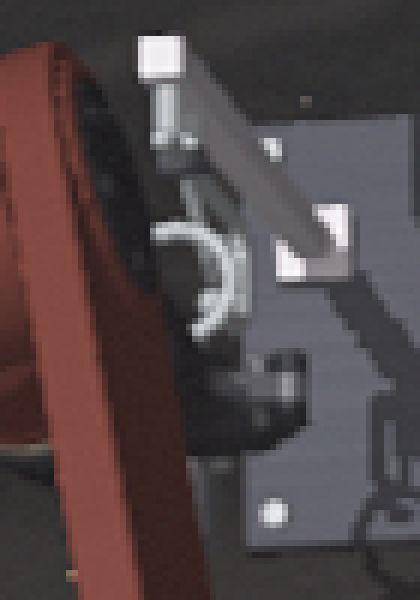

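```bash
python3 -c "
from h import *
z=np.load('pics/w10.npz');i=r.camera_info('wrist');K=i['camera_matrix'];T=i['T_tool_cam'];q=z['q'];R=Ro.from_quat([q[1],q[2],q[3],q[0]]).as_matrix()
def wr(u,v,zz):
    c=R@T[:3,3]+z['p']; dr=R@T[:3,:3]@np.array([(u-K[0,2])/K[0,0],(v-K[1,2])/K[1,1],1]); return (c+dr*(zz-c[2])/dr[2])*1000
print('nose',wr(264,116,.220),'eye',wr(257.5,121.5,.2534))
st()"
```

```text
nose [572.4785287  191.21185956 220.        ] eye [572.09577704 194.62957418 253.4       ]
t 14.18 p [511.6 195.4 245.4] head 0.3 zax [ 0.002  0.    -1.   ] F [ 0.1  0.6 -0.7] gap 0.28 q [ 0.24  0.04  1.78 -0.    1.32  1.8 ]
```

Emit:
play_rows:
  targets: [15,2,3.2,0,0,15,0,0,8,0,15,0,0,8,0,15,0,0,8,0,15,0,0,8,0,15,0,0,8,0,15,0,0,0,0]

```text
t: 15.05
eef_pos: [0.5112, 0.1916, 0.2021]
ee_rot: [0.0, 1.0, 0.002, -0.003]
contact_force: [-3.5, 1.0, -2.2]
finger_gap: 0.277
```

```bash
python3 -c "
from h import *
shot('wrist','w11');shot('scene','s11');st()
im=cv2.imread('pics/s11.png')[100:170,140:215];cv2.imwrite('pics/s11d.png',cv2.resize(im,None,fx=8,fy=8,interpolation=cv2.INTER_NEAREST))"
```

```text
t 15.15 p [511.3 191.6 202.5] head 0.3 zax [-0.005 -0.001 -1.   ] F [-2.9 -0.3 -2.3] gap 0.279 q [0.23 0.08 1.82 0.   1.24 1.8 ]
```

View pics/w11.png

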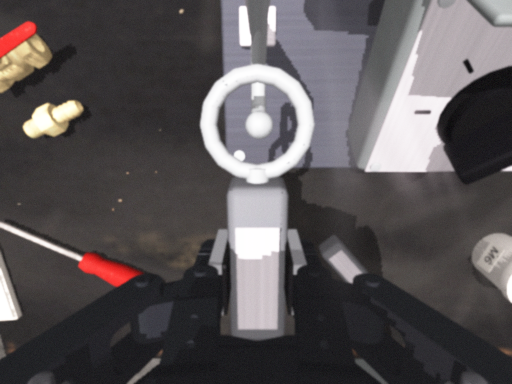

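View pics/s11d.png

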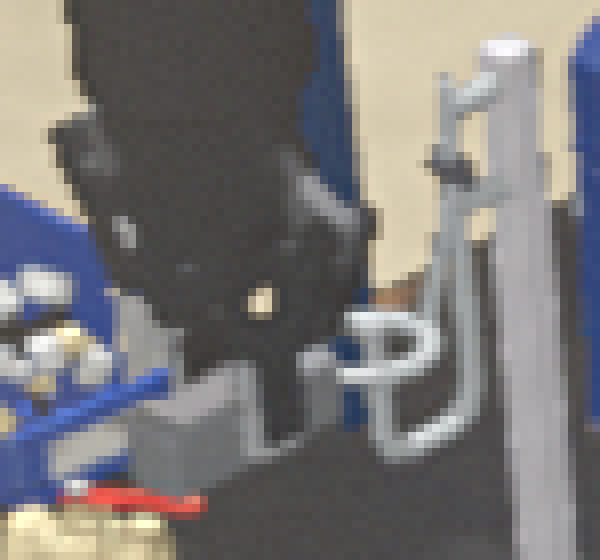

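The eye is round the nose (259,124 in the wrist view) and the gate is pushed in. I'll continue down.

Emit:
play_rows:
  targets: [15,0,0,8,0,15,0,0,8,0,15,0,0,8,0,15,0,0,6,0,15,0,0,0,0,15,0,0,0,0]

```text
t: 15.9
eef_pos: [0.5136, 0.1919, 0.1745]
ee_rot: [-0.0, 1.0, 0.002, 0.0]
contact_force: [0.7, -0.6, -0.5]
finger_gap: 0.276
```

```bash
python3 -c "
from h import *
shot('wrist','w12');shot('scene','s12');st()
im=cv2.imread('pics/s12.png')[100:170,140:215];cv2.imwrite('pics/s12d.png',cv2.resize(im,None,fx=8,fy=8,interpolation=cv2.INTER_NEAREST))"
```

```text
t 16.0 p [513.7 192.  174.8] head 0.3 zax [ 0.001  0.    -1.   ] F [-0.6 -0.3 -2.3] gap 0.278 q [ 0.23  0.11  1.85 -0.    1.18  1.8 ]
```

View pics/w12.png

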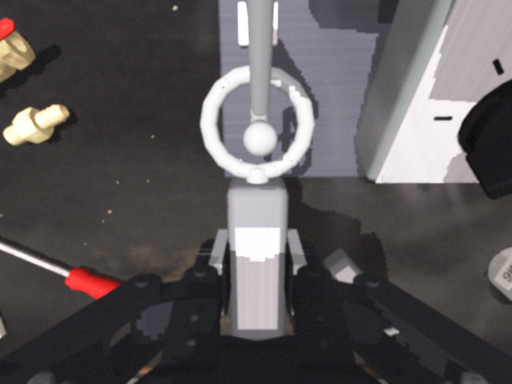

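View pics/s12d.png

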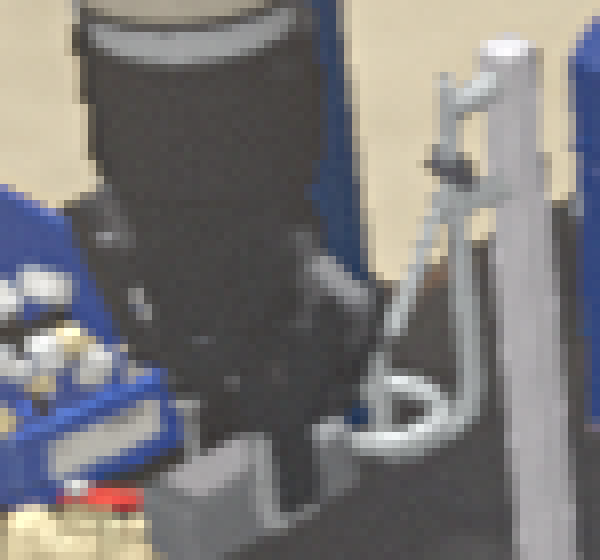

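The gate has shut behind the eye, so I'll release.

Emit:
play_rows:
  targets: [85,0,0,0,0,85,0,0,0,0,85,0,0,0,0,85,0,0,0,0,85,0,0,0,0,85,0,0,0,0]

```text
t: 16.75
eef_pos: [0.5132, 0.1919, 0.1743]
ee_rot: [0.0, 1.0, 0.002, -0.0]
contact_force: [0.4, -0.6, 1.3]
finger_gap: 0.992
```

```bash
python3 -c "
from h import *
shot('wrist','w13');shot('scene','s13');st()
im=cv2.imread('pics/s13.png')[100:190,130:215];cv2.imwrite('pics/s13d.png',cv2.resize(im,None,fx=6,fy=6,interpolation=cv2.INTER_NEAREST))"
```

```text
t 16.85 p [513.2 191.9 174.3] head 0.3 zax [-0. -0. -1.] F [-1.2 -0.2 -0.1] gap 0.999 q [ 0.23  0.11  1.85 -0.    1.18  1.8 ]
```

View pics/w13.png

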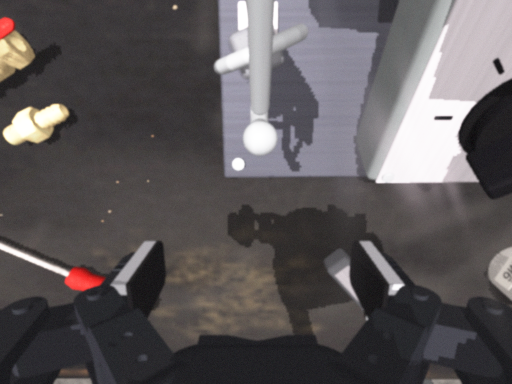

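View pics/s13d.png

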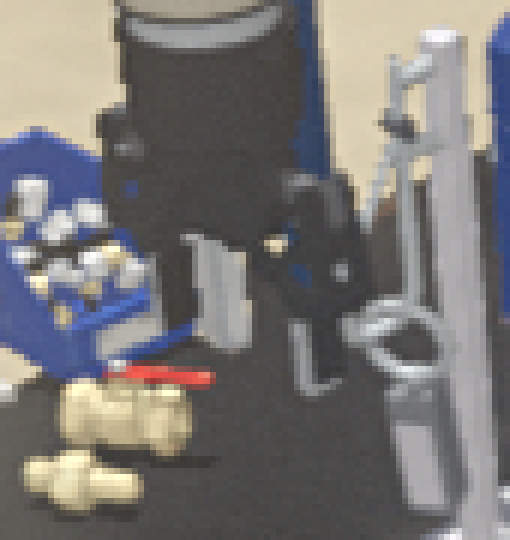

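Hanging. I'll retreat straight back and up, wait for the swing to settle, then check.

Emit:
play_rows:
  targets: [85,-15,0,0,0,85,-30,0,0,0,85,-40,0,-20,0,85,-30,0,-40,0,85,0,0,-40,0,85,0,0,-30,0,85,0,0,0,0,85,0,0,0,0,85,0,0,0,0,85,0,0,0,0]

```text
t: 18.1
eef_pos: [0.3975, 0.1911, 0.3028]
ee_rot: [0.0, 1.0, 0.002, -0.001]
contact_force: [0.4, -0.4, -0.7]
finger_gap: 0.998
```

Emit:
play_rows:
  targets: [85,0,0,0,0,85,0,0,0,0,85,0,0,0,0,85,0,0,0,0,85,0,0,0,0,85,0,0,0,0,85,0,0,0,0,85,0,0,0,0,85,0,0,0,0,85,0,0,0,0]

```text
t: 19.35
eef_pos: [0.3982, 0.1913, 0.3043]
ee_rot: [0.0, 1.0, 0.002, -0.0]
contact_force: [0.2, -0.2, 0.0]
finger_gap: 0.995
```

```bash
python3 -c "
from h import *
a=shot('scene','s14')[0];shot('top','t14');
for k in range(4): b=shot('scene','s15')[0]
st(); D=abs(a[100:200,160:215].astype(int)-b[100:200,160:215]).max(2); print('moved px',(D>40).sum())
im=cv2.imread('pics/s15.png')[90:260,130:330];cv2.imwrite('pics/s15d.png',cv2.resize(im,None,fx=3.5,fy=3.5,interpolation=cv2.INTER_CUBIC))"
```

```text
t 19.65 p [398.3 191.3 304.3] head 0.3 zax [ 0. -0. -1.] F [0.2 1.  0.2] gap 0.992 q [ 0.29 -0.25  1.93 -0.    1.45  1.85]
moved px 84
```

View pics/s15d.png

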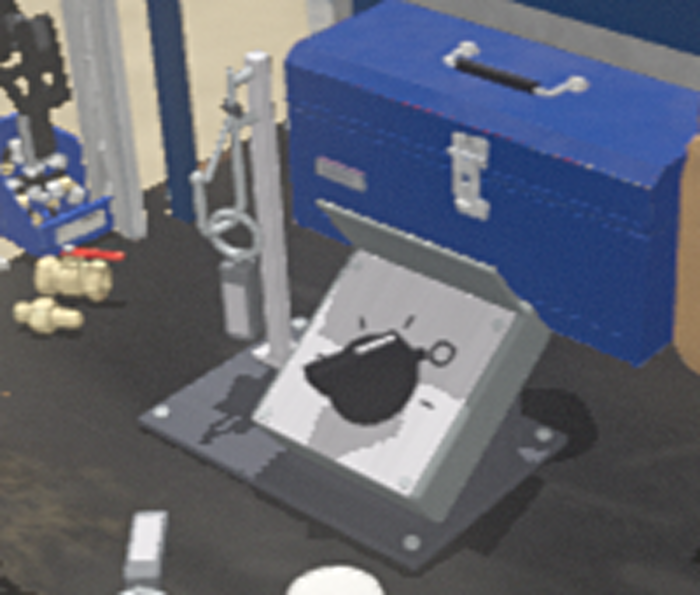

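View pics/t14.png

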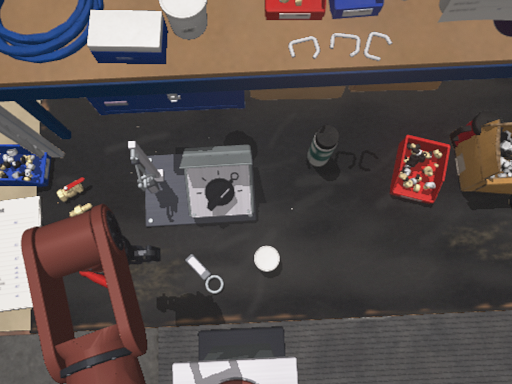

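The tag hangs and the gate is shut, but it is still swinging a little. There is plenty of time, so I'll wait.

Emit:
play_rows:
  targets: [85,0,0,0,0,85,0,0,0,0,85,0,0,0,0,85,0,0,0,0,85,0,0,0,0,85,0,0,0,0,85,0,0,0,0,85,0,0,0,0,85,0,0,0,0,85,0,0,0,0]

```text
t: 20.9
eef_pos: [0.3983, 0.1913, 0.3043]
ee_rot: [0.0, 1.0, 0.003, 0.0]
contact_force: [0.3, 0.2, -0.3]
finger_gap: 0.994
```

Emit:
play_rows:
  targets: [85,0,0,0,0,85,0,0,0,0,85,0,0,0,0,85,0,0,0,0,85,0,0,0,0,85,0,0,0,0,85,0,0,0,0,85,0,0,0,0,85,0,0,0,0,85,0,0,0,0]

```text
t: 22.15
eef_pos: [0.3983, 0.1913, 0.3043]
ee_rot: [-0.0, 1.0, 0.002, -0.0]
contact_force: [0.2, 0.2, -0.5]
finger_gap: 0.993
```

Emit:
play_rows:
  targets: [85,0,0,0,0,85,0,0,0,0,85,0,0,0,0,85,0,0,0,0,85,0,0,0,0,85,0,0,0,0,85,0,0,0,0,85,0,0,0,0,85,0,0,0,0,85,0,0,0,0]

```text
t: 23.4
eef_pos: [0.3982, 0.1913, 0.3043]
ee_rot: [0.0, 1.0, 0.002, -0.0]
contact_force: [0.2, -0.9, -0.5]
finger_gap: 0.993
```

Emit:
play_rows:
  targets: [85,0,0,0,0,85,0,0,0,0,85,0,0,0,0,85,0,0,0,0,85,0,0,0,0,85,0,0,0,0,85,0,0,0,0,85,0,0,0,0,85,0,0,0,0,85,0,0,0,0]

```text
t: 24.65
eef_pos: [0.3983, 0.1913, 0.3043]
ee_rot: [-0.0, 1.0, 0.002, -0.0]
contact_force: [-0.5, 0.7, -0.3]
finger_gap: 0.994
```

```bash
python3 -c "
from h import *
fr=[]
for k in range(14):
    b=shot('scene','s16')[0]; fr.append(b[140:200,160:215].astype(int))
print([int((abs(f-fr[0]).max(2)>30).sum()) for f in fr]); shot('top','t16')
st(); 
im=cv2.imread('pics/s16.png')[90:200,150:250];cv2.imwrite('pics/s16d.png',cv2.resize(im,None,fx=5.4,fy=5.4,interpolation=cv2.INTER_NEAREST))
im=cv2.imread('pics/t16.png')[130:220,120:260];cv2.imwrite('pics/t16d.png',cv2.resize(im,None,fx=5,fy=5,interpolation=cv2.INTER_NEAREST))"
```

```text
[0, 0, 0, 0, 0, 0, 0, 0, 0, 0, 0, 0, 0, 0]
t 25.4 p [398.2 191.3 304.3] head 0.3 zax [-0. -0. -1.] F [-0.4 -0.2  1.2] gap 0.999 q [ 0.29 -0.25  1.93  0.    1.45  1.85]
```

View pics/s16d.png

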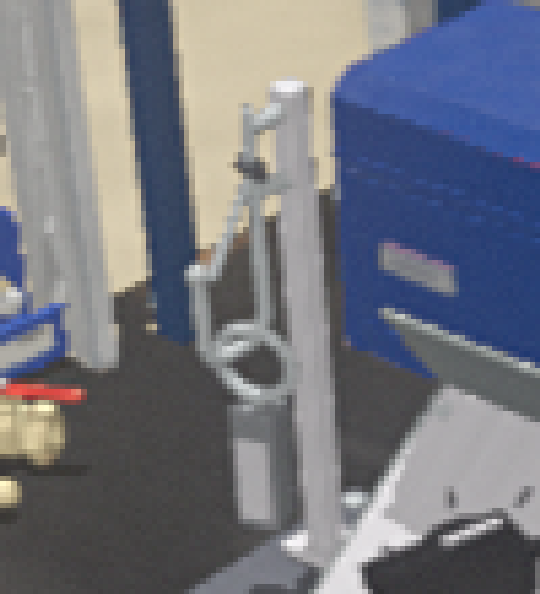

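View pics/t16d.png

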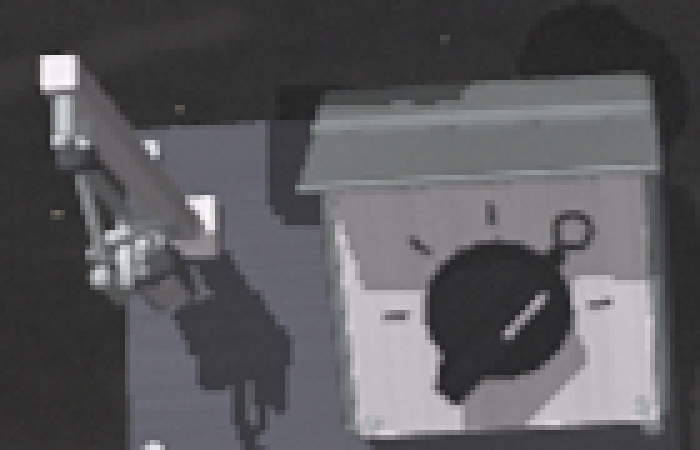

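The tag hangs still, the gate is shut, the selector is at the ring, and the robot is clear.

```bash
python3 -c "
from h import *
print(r.close_job())"
```

```text
the job is handed in; nothing more can be done
None
```

I finished the lock-out and handed the job in at about 25 s. The system gives no verdict, so the results below come from my own last checks.

- **Selector:** the moves offered no way to tilt the tool, so I did not pinch the bar. With the tool vertical and the fingers shut, I pushed the bar's tail end round one click at a time, 0.785 → 1.571 → 2.356 rad. The last top view shows the pointer at the raised ring.
- **Tag:** I gripped the right-hand tag by its block, pushed its eye down over the hook's nose past the gate, and released it. The last scene view shows it hanging from the hook with the gate closed.
- **Stillness:** two seconds after I backed away, the tag was still swinging slightly (84 pixels changed). After about five more seconds of waiting, 14 camera frames in a row showed no change.
- **Clearance:** the robot stands clear, and contact force reads only noise. The top view taken after I backed away shows the spray can and tub upright.

I judged the gate and selector from the pictures, since the joint values cannot be read. None of the last checks failed. Earlier measurements disagreed by about 2 mm between cameras, including on the hook's sideways position. I corrected for that with the wrist camera before lowering the eye.

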